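Hold a bulldog clip open over the recipe card

TASK

Two steel bulldog clips are parked on the front wall of the wooden recipe-card box. Squeeze the levers of the wider one, take it off the wall and bring it, wide open, down over the middle of the top edge of the recipe card that stands in the wooden block: one jaw in front of the card, one behind, the edge well inside the jaws and the card not touched. Finish there, still holding the clip squeezed fully open in the air, so that I can slip my shopping list in beside the card; do not push the box or the block about, and leave the narrow clip parked where it is.

Things in the scene. Friction and masses are not known exactly. Their poses are not given: they have to be found in the camera images.
- wide_clip: wider of two steel bulldog clips, jaws 52 mm wide, about 50 g, parked upright on the left or right half of the recipe box's front wall, levers up. Origin: middle of the pivot coil (radius 6 mm), which rests on the wall's rim, 81 mm above the worktop. x: the way jaws and levers spread (parked: across the wall, into the box); y: along the jaws; z: up, towards the levers
- wide_clip_levers (a point): point midway between the wide clip's two flat levers, 40 mm above its pivot, axes as the clip's. Levers are 30 mm wide (y) and end 52 mm above the pivot. Parked they lean apart, 48 mm over the outer faces at the top; squeezed they turn upright and stop hard at 23 mm over the outer faces. The spring needs about 6 N a lever and closes the clip when let go
- wide_clip_lips (a point): point midway between the wide clip's jaw lips, 38 mm below its pivot, axes as the clip's. Parked, the lips (rolled edges of 5 mm diameter) pinch the 6 mm wall; with the levers fully squeezed they stand 26 mm apart. The throat between lips and pivot coil is open, 32 mm deep
- wide_clip_rear (a joint): turn in rad of the wide clip's rear arm (the +x lever and jaw): -0.085 jaws shut, 0 parked on the 6 mm wall, 0.26 fully open (hard stop)
- wide_clip_front (a joint): the same for the wide clip's front arm (the -x lever and jaw)
- narrow_clip: a narrow bulldog clip of the same shape and height, jaws 26 mm wide and levers 24 mm wide, parked on the other half of the same wall, 68 mm from the wide one; axes alike. To be left there
- recipe_box: open-topped light wooden recipe-card box, 105 mm (x) by 145 mm (y) by 75 mm high, walls 6 mm, 0.9 kg, loose; index cards up to 86 mm high stand in its back half, the front 50 mm are empty. Origin: centre of its underside; its front wall, with the clips, is at x = -49.5 mm in its frame (the side nearest the robot)
- card_block: light wooden block 60 mm (x) by 130 mm (y) by 26 mm high with a white stiff recipe card standing upright in its slot, the card 4 mm thick along x, 148 mm wide along y, top edge 117 mm above the worktop; block and card are one loose piece of 0.6 kg. Origin: centre of the underside; the card's ruled front faces -x
- card_top (a point): the middle of the recipe card's top edge; axes as the block's (x across the card, y along its edge, z up)
Not all that is in view belongs to the job. What is shaped like the wide_clip but blue or pink is not meant.

How it is judged:
On the way:
1. the wide clip is squeezed open in the fingers and lifted clear of the box wall (value of joint each of wide_clip_rear, wide_clip_front above 0.19 rad and contact force between the fingers and wide_clip above 3 N and contact force between wide_clip and recipe_box below 0.3 N and z of wide_clip in the frame of recipe_box above 0.118 m), for 0.2 s.
At the end, for the whole second after the job is handed in: Fingers hold the wide clip still, open (both arms past 0.19 of 0.26 rad), the card's top edge 7 mm or more inside its lips, within 22 mm of the edge's middle, along the card and upright within 0.25 rad, touching neither card nor box. Block, box and narrow clip within 20 mm of their start (value of joint each of wide_clip_rear, wide_clip_front above 0.19 rad and contact force between the fingers and wide_clip above 3 N and x of card_top in the frame of wide_clip between -0.011 and 0.011 m and y of card_top in the frame of wide_clip between -0.022 and 0.022 m and z of card_top in the frame of wide_clip between -0.031 and -0.005 m and angle between the y axis of wide_clip and the y axis of card_block, either way round below 0.25 rad and angle between wide_clip's own z axis and vertical below 0.25 rad and contact force between wide_clip and card_block below 0.2 N and contact force between wide_clip and recipe_box below 0.2 N and linear speed of wide_clip below 0.02 m/s and angle between card_block's own z axis and vertical below 0.05 rad and distance of each of card_block, recipe_box, narrow_clip from where it was at the start of the episode below 0.02 m); the arm keeps its last pose, push and grip.
It fails at once if the narrow clip is knocked or taken off (20 mm) (distance of narrow_clip from where it was at the start of the episode above 0.02 m).
It fails at once if the box is pushed about (20 mm) (distance of recipe_box from where it was at the start of the episode above 0.02 m).
It fails at once if the card block is pushed about (20 mm) or tipped (distance of card_block from where it was at the start of the episode above 0.02 m or angle between card_block's own z axis and vertical above 0.15 rad).
It also fails if it takes over 34 s, if anything falls off the work surface, if the arm or the gripper's body presses on something with over 40 N, if the wrist force passes 120 N, or if a joint passes its speed limit or range.

ROBOT

A 6-joint arm with a two-finger parallel gripper is mounted at the origin on a cart in front of the work surface, level with it; the furniture and walls round the work are solid. World frame = base frame: x ahead of the robot, y to its left, z up, the work surface at z = 0. Lengths are in m, angles in rad, forces in N, time in s.
With the tool pointing down it reaches from about 0.35 to 0.975 m from the base axis. Payload 4.9 kg.
Tool frame: the origin (TCP) lies at the very end of the fingers, on their centre line; the grasp point (between the pads) lies 19 mm behind it (ctrl.grasp_offset is the distance from the TCP to the grasp point, in m); z points along the fingers, y is the line along which they close (so a half turn about z gives the same grasp; the last joint's range is limited). The gripper opens to 85 mm and grips with 20 to 120 N. Pads are 22 mm wide; open, the fingers measure 114 mm over their backs; the gripper's body (76 mm by 85 mm) begins 54 mm behind the grasp point. The pads swing forward as they close: fully open they stand 13 mm farther back than shut.
Start: joints at [1.086, 0.053, 1.613, -0, 1.476, -0.119], TCP at [0.224, 0.584, 0.203] pointing down, gripper open.
Joint ranges: [-3.01, 3.01], [-1.01, 2.22], [0.06, 2.58], [-1.02, 4.17], [0.09, 2.62], [-3.14, 3.14]. Speed limits (rad/s): [2.57, 2.57, 3.14, 3.14, 3.14, 3.14].

INTERFACE

Orientations are given as a rotation vector (axis times angle).
In Python, from station import ctrl, optics gives the robot as it stands.
- The arm moves only by the shell command python3 -m handwheel 'ROWS' [OPENING] [FORCE]. ROWS is JSON, a list of rows, each an object of numbers: "tx", "ty", "tz": the shift along the tool's x, y, z in mm; "roll": the turn about the tool's z in rad. A call has 1 to 12 rows; each row shifts and turns the commanded pose from where the row before left it, along the tool's axes as they then stand; what a row does not reach is not made up. A row lasts 1/12 s, in which the tool goes at most 41.7 mm and 7.16 degrees, less where a joint would pass 70% of its speed; a pose out of reach is approached as far as the arm can. A call with a gripper value outside its range is refused whole. OPENING is the finger opening in mm, from 0 to 85.4, set as the call begins (- or left out, the last holds). The fingers move at their own pace and stop on an object; FORCE is the grip in N (left out, the last holds). Time passes only in rows, so rows that do not move let the fingers close. It gives the time, the measured TCP pose, the force, the opening and the grip force at its end, in the units of the state.
- ctrl.get_obs(): the state, without advancing time (a new reading comes with each control period).
- optics.get_image(name): name is "side" or "top" or "wrist"; returns (picture, depth): 420x560x3 uint8, red, green, blue; 420x560 float32, m along the optical axis (not along the pixel's ray), 0 where there is no reading.
- optics.camera_params(name): a dict with "mtx" (3x3 intrinsics, pixels), "k1" (the pictures are not rectified: a ray, as slopes to the right and down, at radius r is drawn at 1 + k1 r^2 times it, then the intrinsics apply), "extrinsics" (4x4, takes a point from camera to world coordinates); the wrist camera has in their place "tool_from_camera" (4x4, takes a point from camera to tool coordinates, whose origin is the TCP and whose axes are the flange's). Camera axes: x right, y down, z forward; pixel columns grow to the right and rows downward; lengths in m; the calibration is good to about 2 mm. A picture is of the moment at which its call begins: read the wrist's pose just before it. camera_params takes no time and is no camera call.
- ctrl.finish_job(): hands the job in; it is judged then, once.
The state is a dict: "t": time; "q": joint angles; "dq": joint speeds; "effort": joint torques, N m; "tool_pos": TCP position; "tool_rot": TCP orientation; "contact_force": force on the tool from outside, world axes, zero at the start; "wrist_torque": the same for the moment, N m; "opening": finger opening in m; "grip_force": force on a finger pad.
Only numpy, scipy, OpenCV 4.12 (cv2) and the standard library are available. Lean on these libraries where they do the work, as an engineer would, in place of code of your own. Each camera call takes 0.05 s, during which the arm holds its last target. There are 200 camera calls.

## Working session

There is one attempt and no reset: what is moved stays moved. The work goes in short steps, Python scripts to look and compute and a shell command to move; the robot and the scene stay as the last step left them, time stands still between calls to the robot, and variables do not carry over. Pictures are saved under pics/ and viewed, at most 13 in all, crops included, and the job is handed in when it is done.

```bash
mkdir -p pics
cat > h.py <<'E'
import numpy as np, cv2
from scipy.spatial.transform import Rotation as R
from station import ctrl, optics
def cloud(name):
    o=ctrl.get_obs(); im,d=optics.get_image(name); p=optics.camera_params(name)
    K=np.array(p["mtx"]); h,w=d.shape
    u,v=np.meshgrid(np.arange(w),np.arange(h))
    k=p["k1"]; xy=cv2.undistortPoints(np.stack([u,v],-1).reshape(-1,1,2).astype(np.float64),K,np.array([k,0,0,0.])).reshape(h,w,2)
    P=np.dstack([xy*d[...,None],d])
    if "extrinsics" in p: T=np.array(p["extrinsics"])
    else:
        W=np.eye(4);W[:3,:3]=R.from_rotvec(o["tool_rot"]).as_matrix();W[:3,3]=o["tool_pos"];T=W@np.array(p["tool_from_camera"])
    P=P@T[:3,:3].T+T[:3,3]; P[d==0]=np.nan
    return im,d,P,T
E
python3 - <<'E'
from h import *
print(ctrl.get_obs())
ims=[]
for n in("side","top"):
    im,d,P,T=cloud(n); np.savez(n,im=im,d=d,P=P,T=T); cv2.imwrite(f"pics/{n}0.png",im[...,::-1]); print(T.round(3))
E
```

```text
{'t': 0.0, 'q': array([ 1.08599480e+00,  5.33392785e-02,  1.61432267e+00,  3.66078464e-06,
        1.47600320e+00, -1.19022309e-01]), 'dq': array([ 0.00129849,  0.00086613, -0.00125035,  0.00034598,  0.00123652,
       -0.0004623 ]), 'effort': array([ 1.75445424e-03, -3.93672252e+01, -3.70184433e+01,  4.51239123e-05,
        6.72900627e-03, -1.77163867e-05]), 'tool_pos': array([0.22323361, 0.58302973, 0.20145686]), 'tool_rot': array([-0.57125449, -3.08858699,  0.0031059 ]), 'contact_force': array([-0.46921552,  0.16346809, -0.3319461 ]), 'wrist_torque': array([-0.01305877, -0.00742983,  0.00301072]), 'grip_force': 0.0, 'opening': 0.0853078946015648}
[[ 0.981 -0.115  0.157  0.37 ]
 [-0.193 -0.486  0.852 -0.721]
 [-0.022 -0.866 -0.499  0.529]
 [ 0.     0.     0.     1.   ]]
[[-0.011 -0.995  0.096  0.434]
 [-1.     0.011  0.     0.017]
 [-0.001 -0.096 -0.995  0.933]
 [ 0.     0.     0.     1.   ]]
```

View pics/side0.png

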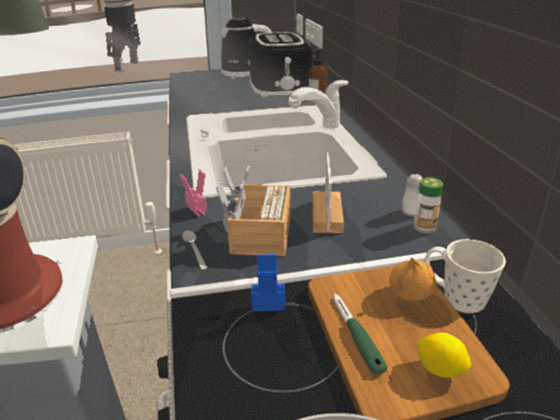

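View pics/top0.png

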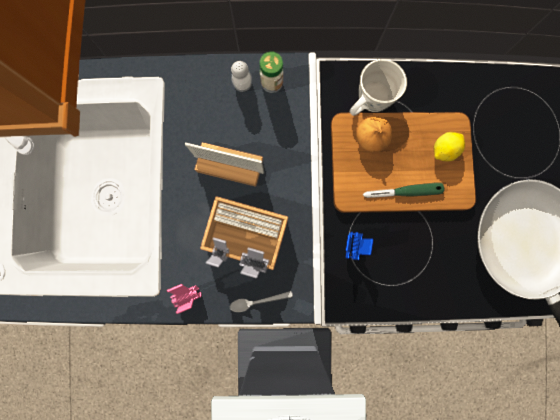

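Side view: box with the two clips at about (230,200), card block at (328,200). Top view: narrow clip at (217,252), wide clip at (254,262), box centre (245,232), card edge from (187,148) to (262,166). The blue and pink ones are decoys.

Run:
```python
from h import *
D=np.load("top.npz");im,P=D["im"],D["P"]; print(optics.camera_params("top")["mtx"])
hsv=cv2.cvtColor(im,cv2.COLOR_RGB2HSV)
z=P[...,2]
def box(r0,r1,c0,c1):
    m=np.zeros(z.shape,bool);m[r0:r1,c0:c1]=1;return m
def fit(m,nm):
    p=P[m]; r=cv2.minAreaRect((p[:,:2]*1000).astype(np.float32)); print(nm,len(p),'mean',p.mean(0).round(4),'zmax',np.percentile(p[:,2],[5,50,95]).round(3),'rect',[np.round(a,1) for a in r])
fit(box(130,185,180,270)&(z>.1)&(z<.13),'card')
fit(box(140,190,190,270)&(z>.018)&(z<.035),'block')
fit(box(190,275,195,295)&(z>.06)&(z<.079)&(hsv[...,1]>90),'rim')
cl=box(235,285,195,290)&(z>.085)&(hsv[...,1]<80)
n,l,s,c=cv2.connectedComponentsWithStats(cl.astype(np.uint8))
for i in range(1,n):
    if s[i,4]>15: fit(l==i,f'clip{c[i].round()}')
np.set_printoptions(linewidth=250)
big=cv2.resize(im[235:290,195:295],None,fx=8,fy=8,interpolation=cv2.INTER_CUBIC);zz=np.nan_to_num(z[235:290,195:295]);zz=(np.clip(zz/.14,0,1)*255).astype(np.uint8);zz=cv2.applyColorMap(cv2.resize(zz,None,fx=8,fy=8,interpolation=0),2)
big=cv2.resize(np.hstack([big[...,::-1]])   ,None,fx=1,fy=1)
S=np.load("side.npz");s=S["im"][150:270,180:360];s=cv2.resize(s,None,fx=800/180/1.5,fy=800/180/1.5,interpolation=cv2.INTER_CUBIC)[...,::-1]
cv2.imwrite("pics/c1.png",np.hstack([cv2.resize(big,None,fx=.5,fy=.5)[:220],cv2.resize(zz,None,fx=.5,fy=.5)[:220]]));
cv2.imwrite("pics/s1.png",s)
```

```text
[[449.2479354    0.         278.78396509]
 [  0.         449.2479354  217.12304014]
 [  0.           0.           1.        ]]
card 315 mean [0.6333 0.1193 0.1142] zmax [0.102 0.117 0.121] rect [array([634.2, 119.8]), array([147.2,   5.1]), np.float64(74.8)]
block 1199 mean [0.6273 0.1208 0.0276] zmax [0.024 0.028 0.031] rect [array([634.2, 119.3]), array([144.5,  61.5]), np.float64(74.8)]
rim 875 mean [0.501  0.0856 0.0746] zmax [0.065 0.076 0.078] rect [array([487.2,  84.8]), array([145.3, 105.2]), np.float64(73.5)]
clip[219. 244.] 106 mean [0.465  0.1259 0.1118] zmax [0.087 0.112 0.132] rect [array([465.1, 126.4]), array([23.3, 14.7]), np.float64(73.6)]
clip[255. 254.] 130 mean [0.4461 0.0609 0.1125] zmax [0.089 0.114 0.131] rect [array([446. ,  61.4]), array([29.8, 14.6]), np.float64(73.3)]
clip[219. 253.] 48 mean [0.4489 0.1298 0.0876] zmax [0.085 0.087 0.09 ] rect [array([449.7, 130.1]), array([22.9, 10. ]), np.float64(63.5)]
clip[215. 261.] 113 mean [0.4345 0.1347 0.1125] zmax [0.088 0.114 0.131] rect [array([434.6, 134.5]), array([23.2, 14.7]), np.float64(73.7)]
clip[253. 263.] 110 mean [0.4299 0.0663 0.0875] zmax [0.085 0.087 0.09 ] rect [array([430.1,  66.1]), array([49.5, 10.8]), np.float64(72.9)]
clip[250. 271.] 133 mean [0.4146 0.071  0.1123] zmax [0.088 0.115 0.131] rect [array([414.6,  71. ]), array([29.9, 12.9]), np.float64(73.7)]
```

View pics/c1.png

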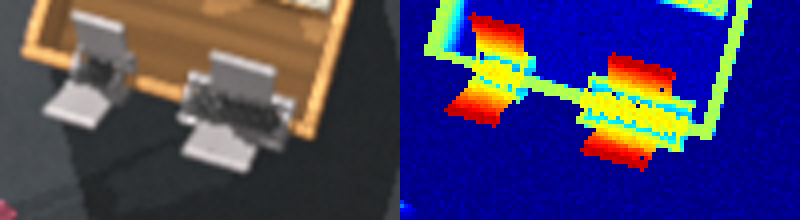

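The depth map shows both clips clearly: wide clip pivot about (0.430, 0.066), box yaw about -16.6°. The card top centre is about (0.634, 0.1195), with yaw about -15.2°. Next I work out the tool-frame shift to a pose above the wide clip.

```bash
cat > go.py <<'E'
from h import *
import sys
x,y,z,yaw=map(float,sys.argv[1:5])   # TCP target (m), yaw (deg) of closing line
o=ctrl.get_obs(); M=R.from_rotvec(o["tool_rot"]).as_matrix()
print("t",o["t"],"pos",o["tool_pos"].round(4),"F",o["contact_force"].round(1),"open",o["opening"].round(4),"grip",o["grip_force"],"q6",o["q"][5].round(2))
print("axes\n",M.round(3))
print("shift tool mm",(M.T@(np.array([x,y,z])-o["tool_pos"])*1000).round(1))
a=np.degrees(np.arctan2(M[1,1],M[0,1])); d=(yaw-a+90)%180-90
print("yaw now",a,"roll needed",np.radians(-d).round(3))
E
python3 go.py .430 .066 .2 -16.6
```

```text
Traceback (most recent call last):
  File "go.py", line 5, in <module>
    print("t",o["t"],"pos",o["tool_pos"].round(4),"F",o["contact_force"].round(1),"open",o["opening"].round(4),"grip",o["grip_force"],"q6",o["q"][5].round(2))
                                                                                         ^^^^^^^^^^^^^^^^^^
AttributeError: 'float' object has no attribute 'round'
```

```bash
sed -i 's/o\["opening"\].round(4)/round(o["opening"],4)/' go.py; python3 go.py .430 .066 .2 -16.6
```

```text
t 0.1 pos [0.2233 0.5831 0.2016] F [ 0.2 -0.9 -0.5] open 0.0852 grip 0.0 q6 -0.12
axes
 [[-0.934  0.358 -0.001]
 [ 0.358  0.934 -0.002]
 [ 0.    -0.002 -1.   ]]
shift tool mm [-378.  -408.9    2.3]
yaw now 69.04185137670056 roll needed 1.495
```

```bash
python3 -m handwheel '[{"tx":-12,"ty":-13},{"tx":-24,"ty":-26},{"tx":-27,"ty":-29},{"tx":-27,"ty":-29},{"tx":-27,"ty":-29},{"tx":-27,"ty":-29},{"tx":-27,"ty":-29},{"tx":-27,"ty":-29},{"tx":-27,"ty":-29},{"tx":-27,"ty":-29},{"tx":-27,"ty":-29},{"tx":-27,"ty":-29}]' 85; python3 -m handwheel '[{"tx":-27,"ty":-29},{"tx":-24,"ty":-27},{"tx":-15,"ty":-17},{"tx":-6,"ty":-7}]' ; python3 -m handwheel '[{"roll":0.115},{"roll":0.115},{"roll":0.115},{"roll":0.115},{"roll":0.115},{"roll":0.115},{"roll":0.115},{"roll":0.115},{"roll":0.115},{"roll":0.115},{"roll":0.115},{"roll":0.115}]' ; python3 -m handwheel '[{"roll":0.115},{},{}]';  python3 go.py .430 .066 .2 -16.6
```

```text
t 0.1 pos [0.2233 0.5831 0.2016] F [ 0.2 -0.9 -0.5] open 0.0852 grip 0.0 q6 -0.12
axes
 [[-0.934  0.358 -0.001]
 [ 0.358  0.934 -0.002]
 [ 0.    -0.002 -1.   ]]
shift tool mm [-378.  -408.9    2.3]
yaw now 69.04185137670056 roll needed 1.495$[0]: bad value
$[0]: bad value
$[0]: bad value
$[0]: bad value
```

Run:
```python
from h import *
im,d,P,T=cloud("wrist"); cv2.imwrite("pics/w1.png",im[...,::-1])
np.savez("w1",im=im,P=P)
```

```text
(no output)
```

View pics/w1.png

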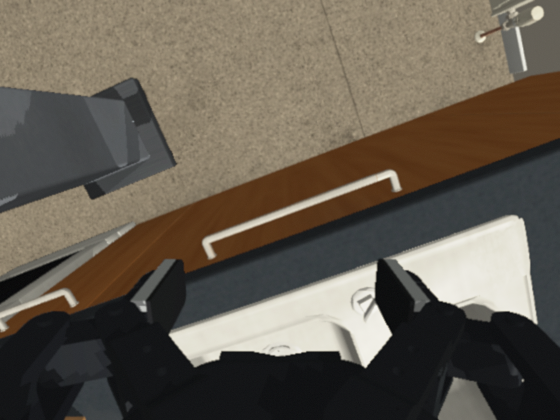

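The wrist picture shows only the sink and the open fingers: the rows were refused, so the arm hasn't moved. Perhaps every key must be present.

```bash
python3 -m handwheel '[{"tx":-12,"ty":-13,"tz":0,"roll":0}]' 85; python3 -m handwheel --help | head -20
```

```text
t: 0.23
tool_pos: [0.2292, 0.5682, 0.202]
tool_rot: [-0.568, -3.089, 0.0]
contact_force: [0.9, -0.6, 0.7]
opening: 0.0853
grip_force: 0.0invalid input: not JSON, or not a number
```

```bash
python3 -m handwheel '[{"tx":-24,"ty":-26,"tz":0,"roll":0},{"tx":-27,"ty":-29,"tz":0,"roll":0},{"tx":-27,"ty":-29,"tz":0,"roll":0},{"tx":-27,"ty":-29,"tz":0,"roll":0},{"tx":-27,"ty":-29,"tz":0,"roll":0},{"tx":-27,"ty":-29,"tz":0,"roll":0},{"tx":-27,"ty":-29,"tz":0,"roll":0},{"tx":-27,"ty":-29,"tz":0,"roll":0},{"tx":-27,"ty":-29,"tz":0,"roll":0},{"tx":-27,"ty":-29,"tz":0,"roll":0},{"tx":-27,"ty":-29,"tz":0,"roll":0},{"tx":-27,"ty":-29,"tz":0,"roll":0}]'; python3 -m handwheel '[{"tx":-24,"ty":-27,"tz":0,"roll":0},{"tx":-15,"ty":-17,"tz":0,"roll":0},{"tx":-6,"ty":-7,"tz":0,"roll":0},{"tx":0,"ty":0,"tz":0,"roll":0.115},{"tx":0,"ty":0,"tz":0,"roll":0.115},{"tx":0,"ty":0,"tz":0,"roll":0.115},{"tx":0,"ty":0,"tz":0,"roll":0.115},{"tx":0,"ty":0,"tz":0,"roll":0.115},{"tx":0,"ty":0,"tz":0,"roll":0.115},{"tx":0,"ty":0,"tz":0,"roll":0.115},{"tx":0,"ty":0,"tz":0,"roll":0.115}]'; python3 -m handwheel '[{"tx":0,"ty":0,"tz":0,"roll":0.115},{"tx":0,"ty":0,"tz":0,"roll":0.115},{"tx":0,"ty":0,"tz":0,"roll":0.115},{"tx":0,"ty":0,"tz":0,"roll":0.115},{"tx":0,"ty":0,"tz":0,"roll":0.115},{"tx":0,"ty":0,"tz":0,"roll":0},{"tx":0,"ty":0,"tz":0,"roll":0}]';  python3 go.py .430 .066 .2 -16.6
python3 - <<'E'
from h import *
im,d,P,T=cloud("wrist"); cv2.imwrite("pics/w2.png",im[...,::-1])
np.savez("w2",im=im,P=P)
E
```

```text
t: 1.23
tool_pos: [0.4066, 0.1284, 0.2026]
tool_rot: [0.571, 3.089, 0.0]
contact_force: [1.2, 0.7, 0.3]
opening: 0.0848
grip_force: 0.0
t: 2.15
tool_pos: [0.4299, 0.0673, 0.2024]
tool_rot: [-1.889, -2.509, 0.0]
contact_force: [-0.2, -0.5, -0.6]
opening: 0.0851
grip_force: 0.0
t: 2.73
tool_pos: [0.4299, 0.0671, 0.2025]
tool_rot: [-2.515, -1.882, 0.0]
contact_force: [0.4, 0.5, -0.0]
opening: 0.0847
grip_force: 0.0
t 2.7333 pos [0.4299 0.0671 0.2025] F [ 0.4  0.5 -0. ] open 0.0847 grip 0.0 q6 0.27
axes
 [[ 0.282  0.959 -0.001]
 [ 0.959 -0.282  0.   ]
 [ 0.    -0.001 -1.   ]]
shift tool mm [-1.   0.4  2.5]
yaw now -16.39567338069153 roll needed 0.004
```

View pics/w2.png

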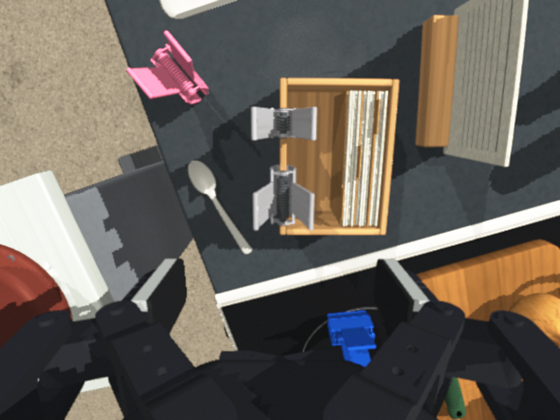

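The wrist view shows the wide clip at (283,200), the narrow one at (284,123), and the gripper aligned with the box. I'll check positions in this view's depth.

Run:
```python
from h import *
D=np.load("w2.npz");P,im=D["P"],D["im"];z=P[...,2];hsv=cv2.cvtColor(im,cv2.COLOR_RGB2HSV)
a=np.radians(-16.6);ex=np.array([np.cos(a),np.sin(a)]);ey=np.array([-ex[1],ex[0]]);o=np.array([.430,.066])
def rep(r0,r1,c0,c1,zl,zh,nm,s=255):
    m=np.zeros(z.shape,bool);m[r0:r1,c0:c1]=1;m&=(z>zl)&(z<zh)&(hsv[...,1]<s)
    q=P[m][:,:2]-o;q=np.c_[q@ex,q@ey]*1000
    print(nm,len(q),"min/max",np.percentile(q,1,axis=0).round(1),np.percentile(q,99,axis=0).round(1),"med",np.median(q,0).round(1),"z",np.percentile(P[m][:,2],[1,50,99]).round(4))
rep(160,240,245,320,.1,.14,'levers');rep(160,240,245,285,.1,.14,'front');rep(160,240,285,320,.1,.14,'rear');rep(150,240,268,300,.08,.092,'coil',80)
rep(95,145,245,320,.1,.14,'narrow levers'); rep(0,180,430,540,.112,.125,'cardtop')
m=np.zeros(z.shape,bool);m[0:180,430:540]=1;m&=(z>.108)&(z<.125);print(cv2.minAreaRect((P[m][:,:2]*1000).astype(np.float32)),P[m].max(0))
```

```text
levers 1112 min/max [-22.7 -15.8] [24.7 13.4] med [14.4 -0.3] z [0.1007 0.1203 0.1323]
front 543 min/max [-22.8 -15.8] [-12.6  13.4] med [-17.8  -0.6] z [0.1007 0.1201 0.1323]
rear 569 min/max [ 14.3 -15.8] [24.7 13.4] med [19.7 -0.1] z [0.1008 0.1205 0.1323]
coil 1015 min/max [-10.3 -26.3] [11.6 23.7] med [0.6 0.1] z [0.0805 0.0868 0.0913]
narrow levers 1056 min/max [-23.   54.8] [24.7 78.4] med [14.4 66.8] z [0.1005 0.1208 0.1322]
cardtop 1707 min/max [176.7  36.7] [184.5 158.1] med [180.1 101.8] z [0.1121 0.1178 0.1205]
((631.4210205078125, 108.45101928710938), (127.33346557617188, 6.465804100036621), 75.6363525390625) [0.64870568 0.17017228 0.12165128]
```

```bash
python3 -m handwheel '[{"tx":-2,"ty":1.4,"tz":10,"roll":0},{"tx":0,"ty":0,"tz":20,"roll":0},{"tx":0,"ty":0,"tz":20,"roll":0},{"tx":0,"ty":0,"tz":20,"roll":0},{"tx":0,"ty":0,"tz":15,"roll":0},{"tx":0,"ty":0,"tz":10,"roll":0},{"tx":0,"ty":0,"tz":6,"roll":0},{"tx":0,"ty":0,"tz":0,"roll":0},{"tx":0,"ty":0,"tz":0,"roll":0}]'; python3 go.py .4307 .0648 .101 -16.6
python3 - <<'E'
from h import *
im,d,P,T=cloud("side"); cv2.imwrite("pics/s2.png",cv2.resize(im[120:280,150:370],None,fx=3.5,fy=3.5,interpolation=cv2.INTER_CUBIC)[...,::-1])
E
```

```text
t: 3.53
tool_pos: [0.4313, 0.0641, 0.102]
tool_rot: [2.519, 1.877, 0.0]
contact_force: [-0.2, 0.1, 0.0]
opening: 0.0849
grip_force: 0.0
t 3.5333 pos [0.4313 0.0641 0.102 ] F [-0.2  0.1  0. ] open 0.0849 grip 0.0 q6 0.27
axes
 [[ 0.286  0.958  0.   ]
 [ 0.958 -0.286 -0.   ]
 [ 0.     0.    -1.   ]]
shift tool mm [ 0.5 -0.8  1. ]
yaw now -16.599866056234386 roll needed 0.0
```

View pics/s2.png

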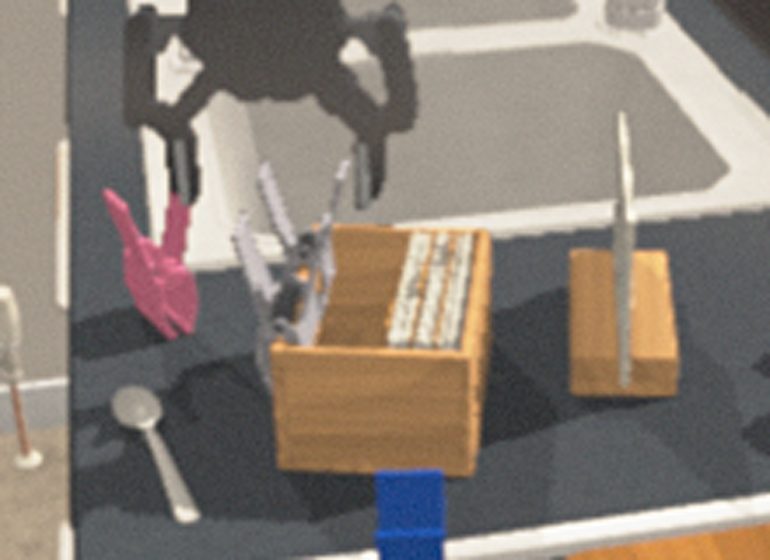

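In the side crop the finger tips are at about (185,200) and (368,205), flanking the clips. They look slightly higher and farther left than I expected, so I'll check them in the cloud against the wide clip.

Run:
```python
from h import *
im,d,P,T=cloud("side")
a=np.radians(-16.6);ex=np.array([np.cos(a),np.sin(a)]);ey=np.array([-ex[1],ex[0]]);o=np.array([.431,.0648])
z=P[...,2]
def rep(u0,u1,v0,v1,nm,zl):
    c=slice(120+int(v0/3.5),120+int(v1/3.5)),slice(150+int(u0/3.5),150+int(u1/3.5))
    p=P[c].reshape(-1,3);p=p[np.isfinite(p[:,2])&(p[:,2]>zl)]
    q=np.c_[(p[:,:2]-o)@ex,(p[:,:2]-o)@ey,p[:,2]]*1000;q=q[(abs(q[:,0])<75)&(q[:,1]>-40)&(q[:,1]<100)]
    print(nm,len(q),np.percentile(q,[3,50,97],axis=0).round(0).tolist())
rep(130,205,140,215,'fingL',.09);rep(350,395,140,215,'fingR',.09)
rep(230,262,205,260,'leverF',.1);rep(318,345,215,300,'leverR wide?',.1);rep(255,275,160,200,'narrowF',.1);rep(330,350,160,200,'leverR far',.1)
```

```text
fingL 164 [[-55.0, -13.0, 146.0], [-45.0, -9.0, 163.0], [-41.0, 7.0, 179.0]]
fingR 160 [[43.0, -14.0, 146.0], [49.0, -10.0, 165.0], [56.0, 2.0, 181.0]]
leverF 73 [[-22.0, -17.0, 108.0], [-19.0, -2.0, 121.0], [-15.0, 12.0, 130.0]]
leverR wide? 34 [[17.0, -17.0, 102.0], [22.0, -3.0, 128.0], [24.0, 57.0, 130.0]]
narrowF 38 [[-22.0, 53.0, 115.0], [-19.0, 62.0, 123.0], [-17.0, 78.0, 129.0]]
leverR far 24 [[20.0, 53.0, 116.0], [22.0, 60.0, 127.0], [24.0, 77.0, 129.0]]
```

Run:
```python
from h import *
o=ctrl.get_obs();print(o["tool_pos"],o["t"])
a=np.radians(-16.6);ex=np.array([np.cos(a),np.sin(a)]);ey=np.array([-ex[1],ex[0]])
D=np.load("w2.npz");P=D["P"];c=np.array([.4299,.0671])
for nm in("w2","side"):
    if nm=="side": _,_,P,_=cloud("side");c=o["tool_pos"][:2];z0=o["tool_pos"][2]
    else: z0=.2025
    q=P.reshape(-1,3);q=q[np.isfinite(q[:,2])];q=np.c_[(q[:,:2]-c)@ex,(q[:,:2]-c)@ey,q[:,2]-z0]*1000
    for s in(-1,1):
        m=(s*q[:,0]>38)&(s*q[:,0]<60)&(abs(q[:,1])<16)&(q[:,2]>-15)&(q[:,2]<90)
        print(nm,s,m.sum(),np.percentile(q[m],[0,2,50,98],axis=0).round(0).tolist() if m.sum() else '')
```

```text
[0.43193677 0.06414311 0.10292963] 3.6333
w2 -1 3379 [[-60.0, -12.0, 42.0], [-57.0, -10.0, 45.0], [-44.0, 7.0, 69.0], [-43.0, 13.0, 90.0]]
w2 1 3435 [[40.0, -11.0, 42.0], [41.0, -9.0, 45.0], [43.0, 8.0, 69.0], [58.0, 13.0, 90.0]]
side -1 238 [[-60.0, -15.0, 40.0], [-59.0, -14.0, 44.0], [-46.0, -9.0, 67.0], [-42.0, 9.0, 89.0]]
side 1 212 [[40.0, -16.0, 43.0], [42.0, -14.0, 44.0], [49.0, -10.0, 68.0], [58.0, 1.0, 89.0]]
```

Both cameras agree that the open fingertips are 42 mm behind the reported TCP, not about 13 mm. I'll raise the tool, close the fingers in free air to the squeeze opening, and measure where the pads really are.

```bash
cat > tips.py <<'E'
from h import *
o=ctrl.get_obs();print(o["tool_pos"].round(4),o["t"],o["opening"],ctrl.grasp_offset)
a=np.radians(-16.6);ex=np.array([np.cos(a),np.sin(a)]);ey=np.array([-ex[1],ex[0]])
for nm in("wrist","side"):
    im,_,P,_=cloud(nm);c=o["tool_pos"];w=o["opening"]*500
    q=P.reshape(-1,3);q=q[np.isfinite(q[:,2])];q=np.c_[(q[:,:2]-c[:2])@ex,(q[:,:2]-c[:2])@ey,q[:,2]-c[2]]*1000
    for s in(-1,1):
        m=(s*q[:,0]>w-4)&(s*q[:,0]<w+16)&(abs(q[:,1])<16)&(q[:,2]>10)&(q[:,2]<90)
        print(nm,s,m.sum(),np.percentile(q[m],[0,2,50,98],axis=0).round(0).tolist() if m.sum() else '')
    cv2.imwrite(f"pics/t_{nm}.png",im[...,::-1])
E
python3 -m handwheel '[{"tx":0,"ty":0,"tz":-20,"roll":0},{"tx":0,"ty":0,"tz":-20,"roll":0},{"tx":0,"ty":0,"tz":0,"roll":0},{"tx":0,"ty":0,"tz":0,"roll":0},{"tx":0,"ty":0,"tz":0,"roll":0},{"tx":0,"ty":0,"tz":0,"roll":0},{"tx":0,"ty":0,"tz":0,"roll":0},{"tx":0,"ty":0,"tz":0,"roll":0},{"tx":0,"ty":0,"tz":0,"roll":0},{"tx":0,"ty":0,"tz":0,"roll":0}]' 23 30; python3 tips.py
```

```text
t: 4.52
tool_pos: [0.4308, 0.0642, 0.1413]
tool_rot: [-2.519, -1.877, 0.001]
contact_force: [0.7, 0.0, 0.7]
opening: 0.0227
grip_force: 0.0
[0.4308 0.0642 0.1413] 4.5167 0.022653513947156666 0.0187
wrist -1 2764 [[-27.0, -12.0, 29.0], [-25.0, -9.0, 35.0], [-16.0, 11.0, 67.0], [-12.0, 13.0, 87.0]]
wrist 1 2897 [[10.0, -11.0, 29.0], [11.0, -9.0, 35.0], [15.0, 11.0, 67.0], [27.0, 13.0, 87.0]]
side -1 303 [[-27.0, -16.0, 28.0], [-25.0, -15.0, 31.0], [-15.0, -9.0, 61.0], [-11.0, 10.0, 88.0]]
side 1 281 [[12.0, -16.0, 29.0], [13.0, -15.0, 31.0], [20.0, -10.0, 61.0], [26.0, 8.0, 88.0]]
```

At the squeeze opening the fingertips are 29 mm behind the reported TCP, so the reported z should be about 0.073 for the grasp. I'll reopen, then descend 68 mm.

```bash
python3 -m handwheel '[{"tx":0,"ty":0,"tz":0,"roll":0},{"tx":0,"ty":0,"tz":0,"roll":0},{"tx":0,"ty":0,"tz":0,"roll":0},{"tx":0,"ty":0,"tz":0,"roll":0},{"tx":0,"ty":0,"tz":0,"roll":0},{"tx":0,"ty":0,"tz":0,"roll":0},{"tx":0,"ty":0,"tz":0,"roll":0},{"tx":0,"ty":0,"tz":0,"roll":0}]' 75 25
python3 -m handwheel '[{"tx":0.5,"ty":0,"tz":10,"roll":0},{"tx":0,"ty":0,"tz":15,"roll":0},{"tx":0,"ty":0,"tz":15,"roll":0},{"tx":0,"ty":0,"tz":13,"roll":0},{"tx":0,"ty":0,"tz":9,"roll":0},{"tx":0,"ty":0,"tz":6,"roll":0},{"tx":0,"ty":0,"tz":0,"roll":0},{"tx":0,"ty":0,"tz":0,"roll":0}]'; python3 go.py .4307 .0648 .073 -16.6; python3 tips.py
```

```text
t: 5.28
tool_pos: [0.431, 0.0642, 0.1417]
tool_rot: [2.519, 1.877, 0.0]
contact_force: [0.2, -1.1, -0.0]
opening: 0.075
grip_force: 0.0
t: 5.95
tool_pos: [0.4312, 0.0647, 0.0736]
tool_rot: [-2.519, -1.877, 0.0]
contact_force: [-0.6, -0.3, 0.7]
opening: 0.0749
grip_force: 0.0
t 5.95 pos [0.4312 0.0647 0.0736] F [-0.6 -0.3  0.7] open 0.0749 grip 0.0 q6 0.27
axes
 [[ 0.286  0.958 -0.   ]
 [ 0.958 -0.286  0.   ]
 [-0.    -0.    -1.   ]]
shift tool mm [-0.  -0.5  0.6]
yaw now -16.61577807846939 roll needed -0.0
[0.4312 0.0647 0.0736] 5.95 0.07487541628508246 0.0187
wrist -1 3426 [[-53.0, -12.0, 39.0], [-52.0, -9.0, 42.0], [-40.0, 9.0, 67.0], [-38.0, 13.0, 90.0]]
wrist 1 3548 [[34.0, -12.0, 38.0], [36.0, -9.0, 42.0], [39.0, 8.0, 68.0], [52.0, 13.0, 90.0]]
side -1 244 [[-53.0, -16.0, 38.0], [-52.0, -15.0, 40.0], [-41.0, -9.0, 66.0], [-36.0, 9.0, 89.0]]
side 1 226 [[34.0, -15.0, 38.0], [37.0, -14.0, 41.0], [44.0, -10.0, 67.0], [53.0, 5.0, 89.0]]
```

View pics/t_wrist.png

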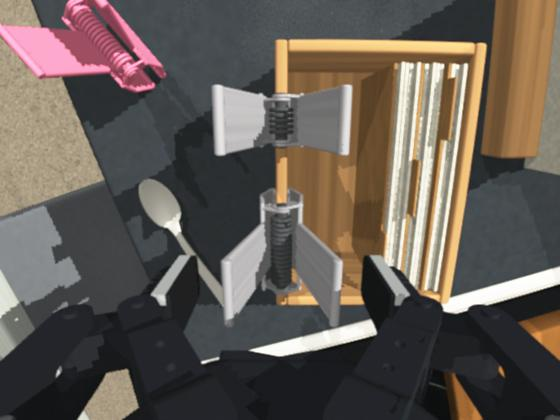

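The wide clip's levers, (225,285) and (340,285), sit symmetrically between the pads at (175,280) and (385,280). Next I squeeze.

```bash
python3 -m handwheel '[{"tx":0,"ty":0,"tz":0,"roll":0},{"tx":0,"ty":0,"tz":0,"roll":0},{"tx":0,"ty":0,"tz":0,"roll":0},{"tx":0,"ty":0,"tz":0,"roll":0},{"tx":0,"ty":0,"tz":0,"roll":0},{"tx":0,"ty":0,"tz":0,"roll":0},{"tx":0,"ty":0,"tz":0,"roll":0},{"tx":0,"ty":0,"tz":0,"roll":0},{"tx":0,"ty":0,"tz":0,"roll":0},{"tx":0,"ty":0,"tz":0,"roll":0}]' 10 35; python3 tips.py
```

```text
t: 6.88
tool_pos: [0.4328, 0.0648, 0.077]
tool_rot: [2.518, 1.876, 0.004]
contact_force: [-3.3, -0.5, 12.4]
opening: 0.0215
grip_force: 34.4
[0.4328 0.0648 0.077 ] 6.8833 0.021512343617564246 0.0187
wrist -1 3470 [[-27.0, -16.0, 10.0], [-25.0, -13.0, 21.0], [-14.0, 11.0, 61.0], [-8.0, 14.0, 87.0]]
wrist 1 3585 [[7.0, -16.0, 10.0], [7.0, -12.0, 19.0], [12.0, 11.0, 63.0], [26.0, 14.0, 87.0]]
side -1 326 [[-27.0, -16.0, 11.0], [-26.0, -15.0, 13.0], [-13.0, -9.0, 56.0], [-8.0, 11.0, 88.0]]
side 1 277 [[7.0, -16.0, 10.0], [9.0, -16.0, 13.0], [17.0, -10.0, 57.0], [25.0, 8.0, 88.0]]
```

View pics/t_wrist.png

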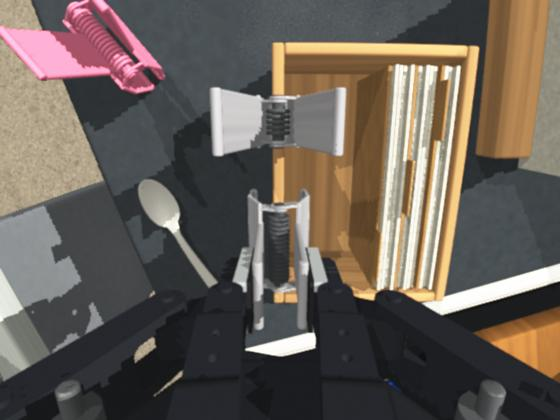

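The clip is squeezed to its hard stop with the jaws clear of the wall, and the narrow clip is undisturbed. Now I lift.

```bash
python3 -m handwheel '[{"tx":0,"ty":0,"tz":-3,"roll":0},{"tx":0,"ty":0,"tz":-3,"roll":0},{"tx":0,"ty":0,"tz":-6,"roll":0},{"tx":0,"ty":0,"tz":-10,"roll":0},{"tx":0,"ty":0,"tz":-12,"roll":0},{"tx":0,"ty":0,"tz":-14,"roll":0},{"tx":0,"ty":0,"tz":-14,"roll":0},{"tx":0,"ty":0,"tz":-14,"roll":0},{"tx":0,"ty":0,"tz":-12,"roll":0},{"tx":0,"ty":0,"tz":-10,"roll":0},{"tx":0,"ty":0,"tz":-5,"roll":0},{"tx":0,"ty":0,"tz":0,"roll":0}]'; python3 -m handwheel '[{"tx":0,"ty":0,"tz":0,"roll":0},{"tx":0,"ty":0,"tz":0,"roll":0},{"tx":0,"ty":0,"tz":0,"roll":0}]'
cat > meas.py <<'E'
from h import *
o=ctrl.get_obs();c=o["tool_pos"];print(c.round(4),o["t"],round(o["opening"],4),o["grip_force"])
a=np.radians(float(__import__("sys").argv[1]));ex=np.array([np.cos(a),np.sin(a)]);ey=np.array([-ex[1],ex[0]])
for nm in("side","wrist"):
    im,_,P,_=cloud(nm);cv2.imwrite(f"pics/t_{nm}.png",im[...,::-1])
    hsv=cv2.cvtColor(im,cv2.COLOR_RGB2HSV)
    f=np.isfinite(P[...,2])&(hsv[...,1]<70);q=P[f]
    q=np.c_[(q[:,:2]-c[:2])@ex,(q[:,:2]-c[:2])@ey,q[:,2]-c[2]]*1000
    for lo,hi in((-30,-20),(-20,-10),(-10,0),(0,10),(10,20)):
        m=(abs(q[:,0])<30)&(abs(q[:,1])<40)&(q[:,2]>lo)&(q[:,2]<hi)
        if m.sum()>5: print(nm,lo,m.sum(),np.percentile(q[m],[2,50,98],axis=0).round(1).tolist())
E
python3 meas.py -16.6
```

```text
t: 7.98
tool_pos: [0.432, 0.0646, 0.1785]
tool_rot: [2.518, 1.876, 0.003]
contact_force: [0.2, 0.9, -1.2]
opening: 0.0217
grip_force: 34.4
t: 8.23
tool_pos: [0.4305, 0.0647, 0.1756]
tool_rot: [-2.518, -1.876, 0.003]
contact_force: [0.6, -1.1, -1.2]
opening: 0.0215
grip_force: 34.4
[0.4305 0.0647 0.1756] 8.2333 0.0215 34.42511737346649
side -30 53 [[-17.9, -28.5, -29.6], [-16.0, -7.2, -25.0], [18.0, 22.9, -20.5]]
side -20 68 [[-18.3, -28.2, -19.7], [17.0, -10.8, -15.2], [18.5, 22.7, -10.2]]
side -10 81 [[-15.1, -29.0, -9.8], [13.9, -14.5, -3.8], [16.6, 22.7, -0.1]]
side 0 177 [[-11.0, -29.1, 0.3], [1.5, -14.4, 5.5], [12.9, 22.0, 9.8]]
side 10 57 [[-11.1, -18.1, 10.1], [-8.0, -8.2, 15.2], [12.0, 9.5, 19.9]]
wrist -30 73 [[-18.8, 18.3, -29.9], [-16.1, 22.7, -27.9], [15.2, 24.8, -21.4]]
wrist -20 136 [[-20.0, -6.9, -19.6], [14.3, 15.2, -11.7], [16.7, 24.9, -10.1]]
wrist -10 499 [[-19.1, -22.8, -9.8], [-15.3, 11.0, -4.8], [15.7, 24.8, -0.2]]
wrist 0 1429 [[-15.0, -25.0, 0.4], [-1.7, 12.9, 7.7], [11.7, 24.7, 9.9]]
wrist 10 1170 [[-10.7, -23.8, 10.1], [-1.2, 1.3, 11.4], [8.1, 23.2, 18.7]]
```

Run:
```python
import cv2
a=cv2.imread("pics/t_side.png");cv2.imwrite("pics/s3.png",cv2.resize(a[100:280,150:370],None,fx=3.3,fy=3.3,interpolation=cv2.INTER_CUBIC))
```

```text
(no output)
```

View pics/s3.png

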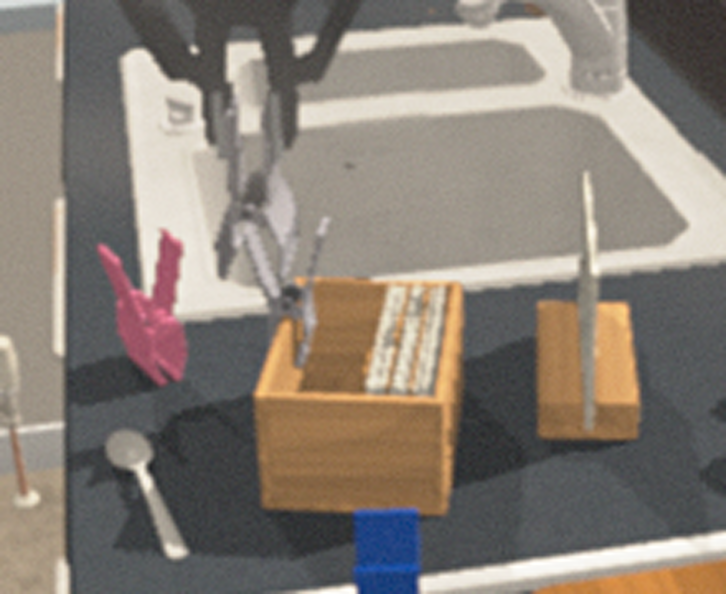

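The clip is held upright and open at about (250,200) in the crop, with box, narrow clip and block unmoved. Next I work out the shift to above the card edge.

```bash
python3 go.py .634 .1195 .1756 -15.0
```

```text
t 8.3333 pos [0.4307 0.0647 0.1758] F [-0.2 -0.1 -0.7] open 0.0216 grip 34.426193833351135 q6 0.27
axes
 [[ 0.286  0.958 -0.002]
 [ 0.958 -0.286  0.   ]
 [-0.    -0.002 -1.   ]]
shift tool mm [ 1.107e+02  1.792e+02 -1.000e-01]
yaw now -16.615345562712342 roll needed -0.028
```

```bash
python3 -m handwheel '[{"tx":0,"ty":0,"tz":-10,"roll":0},{"tx":0,"ty":0,"tz":-10,"roll":0},{"tx":4,"ty":6,"tz":0,"roll":0},{"tx":8,"ty":13,"tz":0,"roll":0},{"tx":13,"ty":21,"tz":0,"roll":0},{"tx":15,"ty":25,"tz":0,"roll":0},{"tx":15,"ty":25,"tz":0,"roll":0},{"tx":15,"ty":25,"tz":0,"roll":0},{"tx":15,"ty":24,"tz":0,"roll":0},{"tx":13,"ty":20,"tz":0,"roll":0},{"tx":8,"ty":13,"tz":0,"roll":0},{"tx":4.7,"ty":7,"tz":0,"roll":0}]';python3 -m handwheel '[{"tx":0,"ty":-25,"tz":0,"roll":-0.028},{"tx":0,"ty":0,"tz":0,"roll":0},{"tx":0,"ty":0,"tz":0,"roll":0},{"tx":0,"ty":0,"tz":0,"roll":0}]'; python3 go.py .634 .1195 .1756 -15.0; python3 meas.py -15
python3 - <<'E'
from h import *
im,d,P,T=cloud("side");z=P[...,2];m=(z>.105)&(z<.123)&(P[...,0]>.6)&(P[...,0]<.68)&(P[...,1]<.2)&(P[...,1]>.03);q=P[m];print(len(q),q.mean(0),cv2.minAreaRect((q[:,:2]*1000).astype(np.float32)))
im,d,P,T=cloud("top");z=P[...,2];m=(z>.105)&(z<.123)&(P[...,0]>.6)&(P[...,0]<.68)&(P[...,1]<.22)&(P[...,1]>.02);q=P[m];print(len(q),q.mean(0),cv2.minAreaRect((q[:,:2]*1000).astype(np.float32)))
E
```

```text
t: 9.33
tool_pos: [0.6366, 0.1201, 0.1966]
tool_rot: [2.519, 1.877, 0.001]
contact_force: [-0.5, -0.4, -0.7]
opening: 0.0217
grip_force: 34.4
t: 9.67
tool_pos: [0.6107, 0.1267, 0.1973]
tool_rot: [2.492, 1.912, 0.002]
contact_force: [-0.3, 0.6, -0.9]
opening: 0.0218
grip_force: 34.5
t 9.6667 pos [0.6107 0.1267 0.1973] F [-0.3  0.6 -0.9] open 0.0218 grip 34.519413113594055 q6 0.35
axes
 [[ 0.259  0.966  0.001]
 [ 0.966 -0.259 -0.   ]
 [ 0.     0.001 -1.   ]]
shift tool mm [-0.9 24.4 21.7]
yaw now -15.019074243275297 roll needed -0.0
[0.6107 0.1267 0.1973] 9.6667 0.0218 34.519413113594055
side -30 25 [[-19.2, -29.5, -29.5], [13.7, -19.5, -26.4], [15.3, 7.4, -20.6]]
side -20 25 [[-19.7, -28.5, -18.4], [-19.2, -24.1, -13.2], [16.4, 24.0, -10.4]]
side -10 55 [[-17.7, -27.8, -9.3], [-6.1, -15.7, -3.8], [15.0, 23.4, -0.3]]
side 0 125 [[-13.8, -28.2, 0.2], [-2.3, -15.8, 5.7], [11.1, 21.1, 9.1]]
side 10 18 [[-12.0, -17.8, 10.4], [-10.1, -15.9, 14.2], [8.8, 10.9, 19.5]]
wrist -30 81 [[-18.6, 18.3, -29.9], [-15.4, 22.5, -28.2], [15.3, 24.9, -20.4]]
wrist -20 124 [[-19.9, -6.8, -18.8], [14.6, 15.6, -11.5], [16.8, 24.9, -10.1]]
wrist -10 502 [[-19.1, -22.5, -9.7], [-15.4, 10.8, -5.1], [15.9, 24.7, -0.2]]
wrist 0 1462 [[-14.9, -25.0, 0.3], [-1.6, 12.6, 7.7], [11.8, 24.7, 9.9]]
wrist 10 1145 [[-10.5, -24.1, 10.0], [-1.1, 1.4, 11.5], [8.0, 22.7, 18.8]]
95 [0.63090616 0.10563718 0.11494853] ((633.7001342773438, 114.7220687866211), (146.37771606445312, 4.239086151123047), 75.50214385986328)
107 [0.62212476 0.07708956 0.11593737] ((622.4400634765625, 76.86659240722656), (57.78550338745117, 4.100468635559082), 75.32174682617188)
```

(The -25 in that move gave a standoff short of the card, useful for viewing it.) The clip sits about 1.7 mm to -x of the TCP, so I move 26.5 mm across and lower to just above the edge, then measure.

```bash
python3 -m handwheel '[{"tx":-1,"ty":6,"tz":0,"roll":0},{"tx":0,"ty":12,"tz":0,"roll":0},{"tx":0,"ty":8.5,"tz":5,"roll":0},{"tx":0,"ty":0,"tz":12,"roll":0},{"tx":0,"ty":0,"tz":12,"roll":0},{"tx":0,"ty":0,"tz":6,"roll":0},{"tx":0,"ty":0,"tz":0,"roll":0},{"tx":0,"ty":0,"tz":0,"roll":0},{"tx":0,"ty":0,"tz":0,"roll":0}]'; python3 go.py .636 .119 .1305 -15.0; python3 meas.py -15
python3 - <<'E'
from h import *
o=ctrl.get_obs();c=o["tool_pos"]
a=np.radians(-15);ex=np.array([np.cos(a),np.sin(a)]);ey=np.array([-ex[1],ex[0]])
im,d,P,T=cloud("side");z=P[...,2];m=(z>.09)&(z<.119)&(P[...,0]>.6)&(P[...,0]<.68)&(P[...,1]<.22)&(P[...,1]>.03);q=P[m];print('card rel',len(q),np.percentile(np.c_[(q[:,:2]-c[:2])@ex,(q[:,:2]-c[:2])@ey,q[:,2]]*1000,[2,50,98],axis=0).round(1))
a=cv2.imread("pics/t_side.png");cv2.imwrite("pics/s4.png",cv2.resize(a[100:260,230:430],None,fx=3.5,fy=3.5,interpolation=cv2.INTER_CUBIC))
E
```

```text
t: 10.62
tool_pos: [0.6356, 0.119, 0.1618]
tool_rot: [2.492, 1.912, 0.0]
contact_force: [-0.5, 0.2, 0.9]
opening: 0.0217
grip_force: 34.5
t 10.6167 pos [0.6356 0.119  0.1618] F [-0.5  0.2  0.9] open 0.0217 grip 34.48200881481171 q6 0.33
axes
 [[ 0.259  0.966  0.   ]
 [ 0.966 -0.259  0.   ]
 [ 0.     0.    -1.   ]]
shift tool mm [ 0.1  0.4 31.3]
yaw now -14.998559068739185 roll needed 0.0
[0.6356 0.119  0.1618] 10.6167 0.0217 34.48200881481171
side -30 21 [[-18.9, -30.0, -29.8], [14.0, -26.2, -25.0], [15.3, -0.7, -20.5]]
side -20 30 [[-19.9, -28.7, -19.3], [-18.6, -19.1, -13.9], [16.9, 22.9, -11.1]]
side -10 58 [[-18.1, -29.5, -9.4], [-12.5, -20.8, -4.2], [14.6, 23.1, -0.3]]
side 0 131 [[-14.2, -28.8, 0.2], [-2.4, -16.3, 5.7], [11.2, 22.8, 9.6]]
side 10 35 [[-12.6, -17.8, 10.0], [-0.7, -12.9, 13.0], [10.5, 11.7, 19.4]]
wrist -30 86 [[-18.8, 18.3, -29.9], [12.4, 22.6, -28.0], [15.3, 25.0, -20.2]]
wrist -20 113 [[-19.8, -6.7, -18.8], [15.3, 16.1, -11.4], [16.9, 25.0, -10.0]]
wrist -10 489 [[-19.2, -6.1, -9.7], [-15.5, 11.1, -5.2], [16.0, 24.9, -0.1]]
wrist 0 1259 [[-15.0, -24.7, 0.4], [-1.5, 14.4, 7.7], [12.3, 24.9, 9.9]]
wrist 10 1281 [[-10.2, -24.4, 10.1], [-1.0, 0.2, 11.7], [8.0, 23.3, 18.3]]
card rel 138 [[ -3.7 -76.8  91.7]
 [ -1.9 -23.  114.4]
 [  1.1  63.  118.5]]
```

View pics/s4.png

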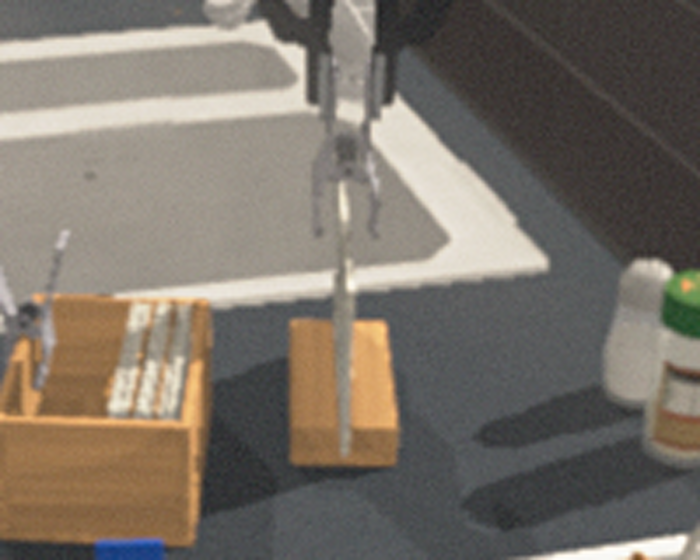

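The clip's lips, (318,235) and (375,235), straddle the card edge symmetrically, and card and clip centres agree within 0.5 mm. I descend the last 31 mm.

```bash
python3 -m handwheel '[{"tx":0,"ty":0,"tz":3,"roll":0},{"tx":0,"ty":0,"tz":5,"roll":0},{"tx":0,"ty":0,"tz":5,"roll":0},{"tx":0,"ty":0,"tz":5,"roll":0},{"tx":0,"ty":0,"tz":5,"roll":0},{"tx":0,"ty":0,"tz":4,"roll":0},{"tx":0,"ty":0,"tz":3,"roll":0},{"tx":0,"ty":0,"tz":1,"roll":0},{"tx":0,"ty":0,"tz":0,"roll":0},{"tx":0,"ty":0,"tz":0,"roll":0},{"tx":0,"ty":0,"tz":0,"roll":0},{"tx":0,"ty":0,"tz":0,"roll":0}]'; python3 meas.py -15
python3 - <<'E'
from h import *
o=ctrl.get_obs();c=o["tool_pos"]
a=np.radians(-15);ex=np.array([np.cos(a),np.sin(a)]);ey=np.array([-ex[1],ex[0]])
im,d,P,T=cloud("side");z=P[...,2];m=(z>.085)&(z<.119)&(P[...,0]>.6)&(P[...,0]<.68)&(P[...,1]<.085)&(P[...,1]>.03);q=P[m];print('card rel',len(q),np.percentile(np.c_[(q[:,:2]-c[:2])@ex,(q[:,:2]-c[:2])@ey,q[:,2]]*1000,[2,50,98],axis=0).round(1))
a=cv2.imread("pics/t_side.png");cv2.imwrite("pics/s5.png",cv2.resize(a[100:260,230:430],None,fx=3.5,fy=3.5,interpolation=cv2.INTER_CUBIC))
E
```

```text
t: 11.77
tool_pos: [0.636, 0.1189, 0.1312]
tool_rot: [2.492, 1.912, 0.001]
contact_force: [0.4, 0.3, 0.3]
opening: 0.0216
grip_force: 34.5
[0.636  0.1189 0.1312] 11.7667 0.0216 34.48226451873779
side -30 26 [[-19.5, -30.0, -29.5], [13.6, -22.0, -25.1], [15.8, 12.5, -20.5]]
side -20 51 [[-19.7, -38.2, -18.6], [-1.9, -16.5, -13.9], [16.2, 23.3, -10.9]]
side -10 61 [[-17.8, -28.6, -9.7], [-8.2, -16.2, -3.4], [14.8, 23.4, -0.2]]
side 0 129 [[-14.0, -28.8, 0.1], [-1.5, -16.3, 5.7], [11.0, 24.0, 9.9]]
side 10 29 [[-12.5, -19.9, 10.1], [-2.4, -14.5, 13.8], [9.1, 9.5, 19.6]]
wrist -30 68 [[-18.9, 18.8, -29.8], [-16.2, 23.1, -27.4], [15.1, 24.9, -20.3]]
wrist -20 374 [[-19.8, -38.8, -18.7], [-1.4, 24.9, -11.7], [16.5, 39.3, -10.1]]
wrist -10 502 [[-19.2, -22.6, -9.8], [-14.4, 11.6, -4.8], [15.5, 24.9, -0.2]]
wrist 0 1369 [[-15.0, -24.9, 0.5], [-1.8, 13.3, 7.6], [11.4, 24.7, 9.9]]
wrist 10 1090 [[-10.9, -23.5, 10.1], [-1.3, 1.5, 11.3], [7.9, 22.5, 18.4]]
card rel 69 [[ -2.7 -77.8  86.8]
 [ -1.  -71.5 107.6]
 [  1.4 -40.2 117.9]]
```

View pics/s5.png

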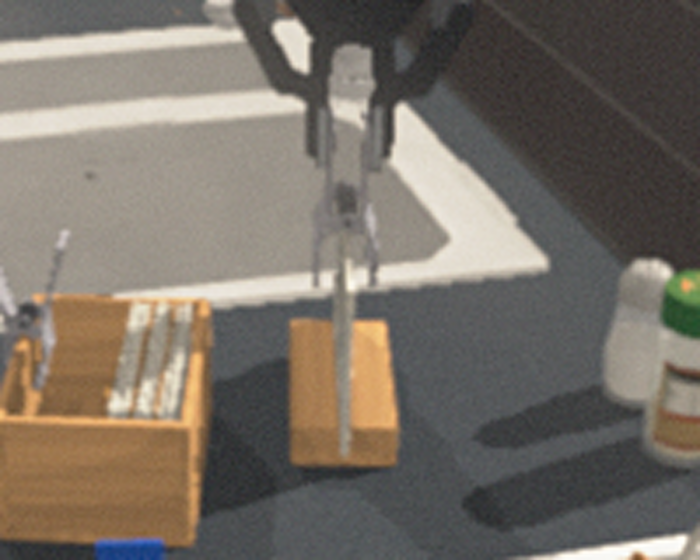

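The jaws straddle the card symmetrically with its edge about 19 mm below the pivot, and there is no contact force. Handing in.

```bash
python3 -c "
from station import ctrl
print(ctrl.finish_job())"
```

```text
the job is handed in; nothing more can be done
None
```

The job is handed in, no verdict shown: the wide clip is held fully open over the middle of the card's top edge, with the edge about 19 mm below its pivot (about 19 mm inside the lips), no contact force felt, and box, block and narrow clip not visibly moved.

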